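# Close the twist-fit display canister around the small one

## Robot

A 7-joint arm with a two-finger parallel gripper is mounted at the origin on a cart in front of the work surface, level with it; the furniture and walls round the work are solid. World frame = base frame: x ahead of the robot, y to its left, z up, the work surface at z = 0. Lengths are in m, angles in rad, forces in N, time in s.
With the tool pointing down it reaches from about 0.425 to 0.8 m from the base axis. Payload 8.3 kg.
Tool frame: the origin (TCP) lies midway between the tips of the shut fingers; the grasp point (between the pads) lies 19 mm behind it; z points along the fingers, y is the line along which they close (so a half turn about z gives the same grasp; the last joint's range is limited). The gripper opens to 85 mm and grips with 20 to 120 N. Pads are 22 mm wide; open, the fingers measure 114 mm over their backs; the gripper's body (76 mm by 85 mm) begins 54 mm behind the grasp point. The pads swing forward as they close: fully open they stand 13 mm farther back than shut.
Start: joints at [1.073, 0.383, 0.016, 1.37, -0.006, 1.388, -0.046], TCP at [0.263, -0.567, 0.231] pointing down, gripper open.
Joint ranges: [-2.95, 2.95], [-0.25, 2.06], [-1.52, 1.56], [0.18, 2.33], [-1.44, 4.58], [0.02, 2.06], [-3.01, 3.01]. Speed limits (rad/s): [2.39, 2.39, 3.01, 3.01, 3.14, 3.14, 3.14].

## Interface

Orientations are given as a unit quaternion [w, x, y, z].
In Python, from workcell import telemetry, optics, order gives the robot as it stands.
- The arm moves only by the tool carry_out, never from a script. Its argument "steps" is a list of rows, each a list of 3 entries, a list of its own where there are three numbers: the shift along the tool's x, y, z in m, then the turn, a rotation vector about the tool's x, y, z in degrees, then the opening, from 0 (shut) to 1 (fully open). In form: [[[x, y, z], [rx, ry, rz], grip], ...]. A call has 1 to 12 rows; each row is the pose to reach, as a shift and turn from the pose commanded when the call began, along the tool's axes at that moment; what a row does not reach only later rows make up. A row lasts 1/12 s, in which the tool goes at most 41.7 mm and 7.16 degrees, less where a joint would pass 70% of its speed; a pose out of reach is approached as far as the arm can. A call with a gripper value outside its range is refused whole. The fingers move at their own pace and stop on an object; "grip_force" is the grip in N (left out, the last holds). Time passes only in rows, so rows that repeat a pose let the fingers close. It gives the time, the measured TCP pose, the force, the opening and the grip force at its end, in the units of the state.
- telemetry.read_state(): the state, without advancing time (a new reading comes with each control period).
- optics.get_image(name): name is "scene" or "top" or "wrist"; returns (picture, depth): 400x640x3 uint8, red, green, blue; 400x640 float32, m along the optical axis (not along the pixel's ray), 0 where there is no reading.
- optics.get_calibration(name): a dict with "fx", "fy", "cx", "cy" (pixels), "pose" (4x4, takes a point from camera to world coordinates); the wrist camera has in their place "hand_eye" (4x4, takes a point from camera to tool coordinates, whose origin is the TCP and whose axes are the flange's). Camera axes: x right, y down, z forward; pixel columns grow to the right and rows downward; lengths in m; the calibration is good to about 2 mm. A picture is of the moment at which its call begins: read the wrist's pose just before it. get_calibration takes no time and is no camera call.
- order.finish_job(): hands the job in; it is judged then, once.
Trained networks look in the newest picture that a camera, given by its name, has taken for a name from the list of things; names that differ only in an ending like _2 or _b are one class to them, and where a whole thing is asked for, a point or a joint stands for the part that bears it (a point fixed in the world has none). Each returns a list of dicts, best first, with "conf" (0 to 1); they miss things now and then, are a little off and sometimes report something else, mostly with a low value. They report only what shows in the picture. A call takes as long as a camera call. They do not tell look-alikes from the thing itself.
- optics.find_in(target, camera): "location" ([row, column] in pixels, amid what is visible of it).
- optics.outline_of(target, camera): "region" (400x640 bool, what is visible of it) and "location" ([row, column] in pixels, amid what is visible of it).
- optics.landmark_of(target, camera): "location" ([row, column] in pixels: a listed point, or the origin of a listed thing).
The state is a dict: "time": time; "joint_pos": joint angles; "qvel": joint speeds; "joint_torque": joint torques, N m; "tcp_pos": TCP position; "ee_rot": TCP orientation; "ft_force": force on the tool from outside, world axes, zero at the start; "torque": the same for the moment, N m; "width": opening from 0.0 (shut) to 1.0 (fully open); "grip_force": force on a finger pad.
Only numpy, scipy, OpenCV 4.12 (cv2) and the standard library are available. Lean on these libraries where they do the work, as an engineer would, in place of code of your own. Each camera call takes 0.05 s, during which the arm holds its last target. There are 200 camera calls.

## Task

Make up the wooden nesting-canister set for the display: stand the small canister (the narrow one that fits, not the wide one) upright in the cup of the round bottom. Then lower the hollow top over it with the top's two tabs in the open gaps between the bottom's two claws, until it sits fully down, and twist it until both tabs are centred under the claws. Leave the wide canister where it stands.

Things in the scene. Friction and masses are not known exactly. Their poses are not given: they have to be found in the camera images.
- bottom: Fixed wooden plinth, 142 dia, 16 thick (mm). Origin: centre of underside, z up. On it a central cup wall: outside 72 dia at foot, 67 at its top (34 above table), inside 59 at the mouth; cup floor 16 above origin. Brass claws on its +x and -x sides, 26 wide, open at both sides: posts 60 to 67 from centre, overhang reaching in to 48 from centre, 30 to 36 above table.
- top_shell: Loose hollow wooden top, 88 mm dia outside, 78 inside, hollow 68 deep. Origin: centre of its open rim, below; z up. Grip bar along its x on the roof: 54 long, 14 wide, 78 to 102 above origin. At the rim 2 tabs, 24 wide, 8 high, out to 54 from centre on +x and -x. Goes down on the plinth round the cup (origin 16 up) if its x is 35+ degrees off the bottom's x; turns freely; closed: x axes parallel.
- small_canister: Loose small closed wooden canister, upright: body 40 mm diameter, 34 mm high, on top a round knob 18 mm diameter, 26 mm high (60 mm over all). Origin: centre of its underside; z up.
- wide_canister: Loose wide canister of the same make, too wide for the cup, a bystander: body 68 mm diameter, 52 mm high, knob 24 mm diameter, 26 mm high. Origin: centre of its underside. May stand on either side of the small one.
There are look-alikes about, which are no part of the job. What is shaped like the small_canister but green or yellow is not meant.

How it is judged:
On the way, in this order (a step that is already met when the one before it is completed fails the run):
1. the small canister stands in the cup of the bottom (horizontal distance between small_canister and bottom below 0.015 m and z of small_canister in the frame of bottom below 0.021 m and angle between small_canister's own z axis and vertical below 0.17 rad), for 0.2 s.
2. the top is down round the cup, its tabs still clear of the claws (horizontal distance between top_shell and bottom below 0.01 m and z of top_shell in the frame of bottom below 0.021 m and angle between the x axis of top_shell and the x axis of bottom, either way round above 0.4 rad), for 0.05 s.
At the end, for the whole second after the job is handed in: The small canister stands upright (within 10 degrees) on the floor of the cup, within 15 mm of its centre; the top is at rest fully down on the plinth (rim within 5 mm of it), level within 6 degrees, centred within 10 mm, its x axis (bar and tabs) within 15 degrees of the line through the claws (all of step 1 and horizontal distance between top_shell and bottom below 0.01 m and z of top_shell in the frame of bottom below 0.021 m and angle between top_shell's own z axis and vertical below 0.1 rad and angle between the x axis of top_shell and the x axis of bottom, either way round below 0.26 rad and linear speed of top_shell below 0.02 m/s and angular speed of top_shell below 0.1 rad/s); the robot touches nothing.
It fails at once if the wide canister is moved more than 30 mm (distance of wide_canister from where it was at the start of the episode above 0.03 m).
It also fails if it takes over 64 s, if anything falls off the work surface, if the arm or the gripper's body presses on something with over 40 N, if the wrist force passes 120 N, or if a joint passes its speed limit or range.

## Working session

There is one attempt and no reset: what is moved stays moved. The work goes in short steps, Python scripts to look and compute and a tool call to move; the robot and the scene stay as the last step left them, time stands still between calls to the robot, and variables do not carry over. Pictures are saved under pics/ and viewed, at most 10 in all, crops included, and the job is handed in when it is done.

Besides the shell and the picture viewer there is one more tool, called as name(argument=value, ...), one argument or row to a line, values as JSON. carry_out: Moves the arm, as the interface text tells. Its arguments: {"type":"object","properties":{"steps":{"type":"array","items":{"type":"array"}},"grip_force":{"type":"number"}},"required":["steps"]}

```bash
mkdir -p pics; ls; cat > h.py <<'E'
import numpy as np, cv2
from workcell import telemetry, optics, order
from scipy.spatial.transform import Rotation as R
def tool():
    s=telemetry.read_state(); q=s["ee_rot"]; T=np.eye(4)
    T[:3,:3]=R.from_quat([q[1],q[2],q[3],q[0]]).as_matrix(); T[:3,3]=s["tcp_pos"]; return T,s
def grab(n):
    T,s=tool(); im,d=optics.get_image(n); c=optics.get_calibration(n)
    P=T@np.array(c["hand_eye"]) if n=="wrist" else np.array(c["pose"])
    return im,d,c,P
def cloud(d,c,P):
    v,u=np.mgrid[0:d.shape[0],0:d.shape[1]]
    X=np.stack([(u-c["cx"])/c["fx"]*d,(v-c["cy"])/c["fy"]*d,d],-1)
    return X@P[:3,:3].T+P[:3,3]
E
cat > a.py <<'E'
from h import *
np.set_printoptions(precision=4,suppress=True)
T,s=tool(); print(s["time"],T)
for n in ("scene","top"):
    im,d,c,P=grab(n); cv2.imwrite(f"pics/{n}0.png",im[...,::-1]); W=cloud(d,c,P); np.savez(f"{n}0.npz",im=im,d=d,W=W)
    print(n,P[:3,3],P[:3,2])
    for t in ("bottom","top_shell","small_canister","wide_canister"):
        for r in optics.outline_of(t,n)[:5]:
            m=r["region"]&(d>0); 
            if m.sum()<5: continue
            p=W[m]; zt=np.percentile(p[:,2],98); top=p[p[:,2]>zt-.006]
            print(t,round(r["conf"],2),np.round(r["location"]),m.sum(),"med",np.median(p,0),"zt",zt,"topc",(top.min(0)+top.max(0))[:2]/2,"ext",np.ptp(p,axis=0),"rgb",np.median(im[m],0))
E
python3 a.py
```

```text
pics
0.0 [[ 0.9069  0.4213 -0.0009  0.2631]
 [ 0.4213 -0.9069  0.0018 -0.5664]
 [-0.     -0.002  -1.      0.2303]
 [ 0.      0.      0.      1.    ]]
scene [-0.0679 -0.438   0.5742] [ 0.6721  0.3881 -0.6306]
bottom 0.92 [199. 294.] 2069 med [ 0.5074 -0.0509  0.0181] zt 0.03812034915086229 topc [ 0.519  -0.0419] ext [0.1524 0.1537 0.0409] rgb [175. 109.  68.]
top_shell 0.58 [164. 212.] 1634 med [0.4612 0.1577 0.0608] zt 0.10371821502585853 topc [0.4793 0.1736] ext [0.2663 0.2983 0.1892] rgb [98. 61. 41.]
small_canister 0.93 [253. 409.] 501 med [ 0.4737 -0.3333  0.034 ] zt 0.062014472229134365 topc [ 0.4832 -0.3315] ext [0.0759 0.0416 0.0637] rgb [111.  73.  50.]
small_canister 0.93 [284. 403.] 601 med [ 0.386  -0.3548  0.0345] zt 0.06192745540372224 topc [ 0.3938 -0.3524] ext [0.0716 0.0398 0.0643] rgb [151. 120.  51.]
small_canister 0.87 [228. 448.] 462 med [ 0.5744 -0.3759  0.0341] zt 0.06225525068710101 topc [ 0.5833 -0.3753] ext [0.0816 0.0443 0.0631] rgb [150.  119.5  44. ]
small_canister 0.74 [221. 401.] 418 med [ 0.546  -0.2885  0.0334] zt 0.061711271206817735 topc [ 0.5512 -0.
[... 835 characters left out ...]
.2845] ext [0.0418 0.0395 0.0666] rgb [ 68.  148.5  73. ]
small_canister 0.62 [177. 421.] 207 med [ 0.5784 -0.3702  0.0327] zt 0.06229374959981174 topc [ 0.5821 -0.3746] ext [0.0374 0.0396 0.0588] rgb [220. 174.  47.]
small_canister 0.51 [249. 415.] 198 med [ 0.3915 -0.3474  0.0334] zt 0.060119348378933804 topc [ 0.3932 -0.3526] ext [0.0385 0.0369 0.0689] rgb [227.5 188.   50. ]
small_canister 0.47 [229. 441.] 189 med [ 0.4435 -0.4127  0.0334] zt 0.06156131462906526 topc [ 0.4465 -0.4168] ext [0.0341 0.0384 0.055 ] rgb [ 60. 154.  75.]
wide_canister 0.97 [198. 349.] 582 med [ 0.511  -0.1828  0.0512] zt 0.07943411106211604 topc [ 0.5148 -0.1853] ext [0.067  0.0674 0.0837] rgb [179. 110.  66.]
```

```bash
cat > b.py <<'E'
from h import *
np.set_printoptions(precision=4,suppress=True)
for n in ("top","scene"):
    z=np.load(n+"0.npz"); W=z["W"]; im=z["im"].astype(int)
    def near(x,y,r): return (np.hypot(W[...,0]-x,W[...,1]-y)<r)&(z["d"]>0)
    b=W[near(.4806,.1763,.06)&(W[...,2]>.092)][:,:2]
    r=cv2.minAreaRect(b.astype(np.float32)); print(n,"bar",r,len(b))
    cy=W[near(.48,.17,.06)&(W[...,2]>.07)&(W[...,2]<.085)]; print("roof",(cy.min(0)+cy.max(0))/2,np.ptp(cy,axis=0))
    m=near(.5186,-.0405,.076)&(W[...,2]>.028); D=W[m]-[.5186,-.0405,0]; rr=np.hypot(D[:,0],D[:,1]); a=np.degrees(np.arctan2(D[:,1],D[:,0]))
    k=rr>.046
    print("claw pts",k.sum(),np.histogram(a[k],bins=np.arange(-180,181,15))[0])
    for s in(-1,1):
        pass
    a2=np.exp(2j*np.radians(a[k])); print("axis",np.degrees(np.angle(a2.mean()))/2)
    for h in(0,1):
        ax=np.degrees(np.angle(a2.mean()))/2; sel=k&((np.cos(np.radians(a-ax))>0)==bool(h)); print("claw",W[m][sel].mean(0),sel.sum(),W[m][sel].min(0),W[m][sel].max(0))
    c=~k; q=W[m][c]; print("cup",(q.min(0)+q.max(0))/2,np.ptp(q,axis=0))
    pl=near(.5186,-.0405,.09)&(W[...,2]>.011)&(W[...,2]<.022); p=W[pl]; print("plinth",cv2.minEnclosingCircle(p[:,:2].astype(np.float32)))
im=cv2.imread("pics/top0.png"); cv2.imwrite("pics/topc.png",cv2.resize(im[110:310,160:480],(800,500),interpolation=cv2.INTER_CUBIC))
E
python3 b.py
```

```text
top bar ((0.48082435131073, 0.17594799399375916), (0.014906101860105991, 0.05274492874741554), 57.96373748779297) 138
roof [0.4819 0.1757 0.0774] [0.0849 0.0849 0.0147]
claw pts 144 [22 45  6  0  0  0  0  0  0  0  0  0 24 41  6  0  0  0  0  0  0  0  0  0]
axis 19.549940448811913
claw [ 0.4644 -0.0599  0.0354] 73 [ 0.452  -0.0729  0.0308] [ 0.4756 -0.0465  0.0421]
claw [ 0.5726 -0.0215  0.0353] 71 [ 0.561  -0.0347  0.029 ] [ 0.5853 -0.0076  0.0417]
cup [ 0.5171 -0.0416  0.0337] [0.0664 0.0661 0.011 ]
plinth ((0.5188210606575012, -0.04019507020711899), 0.07128261029720306)
scene bar ((0.4797216057777405, 0.17501546442508698), (0.015087265521287918, 0.05277595296502113), 59.09548568725586) 158
roof [0.4803 0.1743 0.0774] [0.0877 0.0874 0.0147]
claw pts 168 [25 65 11  0  0  0  0  0  0  0  0  0 26 36  5  0  0  0  0  0  0  0  0  0]
axis 19.88625703399165
claw [ 0.4626 -0.062   0.0359] 101 [ 0.4529 -0.0749  0.0288] [ 0.4765 -0.0463  0.0405]
claw [ 0.5717 -0.023   0.0369] 67 [ 0.562  -0.0361  0.0299] [ 0.5853 -0.0078  0.0395]
cup [ 0.518  -0.042   0.0332] [0.0684 0.0677 0.0103]
plinth ((0.5186765789985657, -0.04152166470885277), 0.07168819010257721)
```

View pics/scene0.png

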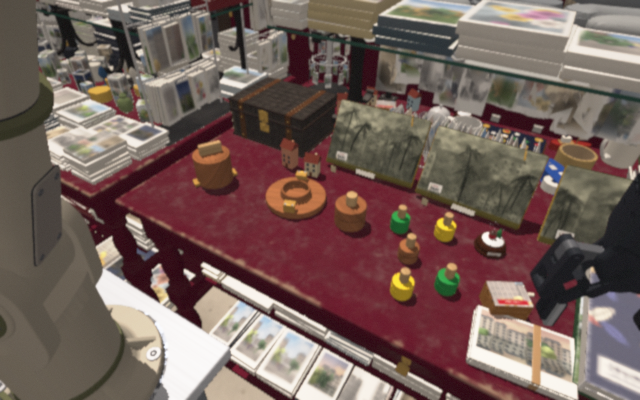

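View pics/topc.png

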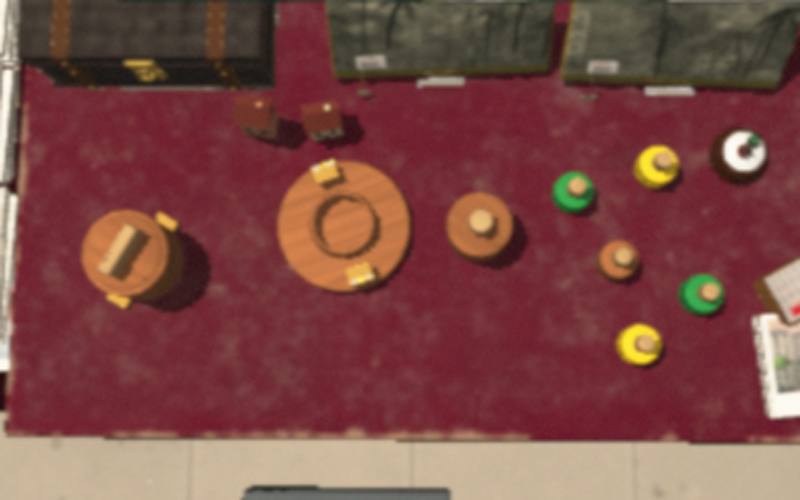

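Scene picture: the brown small canister is at about (249, 409), the wide one at (212, 349), the bottom at (199, 294) and the top at (164, 212). The green and yellow look-alikes stand around the small one. The crop agrees: claws on an axis of about 19.7° and the bar at about −32°, so the top is already about 52° off.

I'll move above the small canister and check with the wrist camera.

carry_out(
  steps=[
    [[0.298,-0.121,0.07],[0,0,0],0.5],
    [[0.298,-0.121,0.07],[0,0,0],0.5],
    [[0.298,-0.121,0.07],[0,0,0],0.5],
    [[0.298,-0.121,0.07],[0,0,0],0.5],
    [[0.298,-0.121,0.07],[0,0,0],0.5],
    [[0.298,-0.121,0.07],[0,0,0],0.5],
    [[0.298,-0.121,0.07],[0,0,0],0.5],
    [[0.298,-0.121,0.07],[0,0,0],0.5],
    [[0.298,-0.121,0.07],[0,0,0],0.5],
    [[0.298,-0.121,0.07],[0,0,0],0.5],
    [[0.298,-0.121,0.07],[0,0,0],0.5],
    [[0.298,-0.121,0.07],[0,0,0],0.5],
  ],
)

```text
time: 1.5
tcp_pos: [0.4816, -0.3332, 0.1616]
ee_rot: [0.0, 0.977, 0.215, -0.0]
ft_force: [-0.5, -0.2, 0.2]
width: 0.502
grip_force: 0.0
```

```bash
cat >> h.py <<'E'
def go(x,y,z,yaw=None):
    "print shift in tool axes and turn to a world TCP pose (tool y axis at yaw degrees, tool down)"
    T,s=tool(); D=T[:3,:3].T@(np.array([x,y,z])-T[:3,3])
    if yaw is None: yaw=np.degrees(np.arctan2(T[1,1],T[0,1]))
    c,q=np.cos(np.radians(yaw)),np.sin(np.radians(yaw))
    G=np.array([[-q,c,0],[c,q,0],[0,0,-1.]])
    rv=R.from_matrix(T[:3,:3].T@G).as_rotvec(degrees=True)
    print("t",round(s["time"],2),"tcp",np.round(T[:3,3],4),"w",round(s["width"],3),"F",np.round(s["ft_force"],1),"\n -> shift",np.round(D,4),"turn",np.round(rv,2),"|d|",round(float(np.linalg.norm(D)),3))
E
cat > c.py <<'E'
from h import *
np.set_printoptions(precision=4,suppress=True)
im,d,c,P=grab("wrist"); W=cloud(d,c,P); print("cam",P[:3,3],P[:3,2]); cv2.imwrite("pics/w1.png",im[...,::-1])
n=(np.hypot(W[...,0]-.4825,W[...,1]+.331)<.035)&(d>0)
for lo,hi in((.055,.07),(.028,.04)):
    p=W[n&(W[...,2]>lo)&(W[...,2]<hi)]
    if len(p)>5: print(lo,len(p),"z",np.median(p[:,2]),"circ",cv2.minEnclosingCircle(p[:,:2].astype(np.float32)))
go(.4825,-.331,.037)
E
python3 c.py
```

```text
cam [ 0.5414 -0.3059  0.3038] [-0.2365 -0.1091 -0.9655]
0.055 281 z 0.05930933534122457 circ ((0.48349833488464355, -0.333530068397522), 0.008830170147120953)
0.028 824 z 0.03334915287168058 circ ((0.48348531126976013, -0.33361077308654785), 0.019912881776690483)
t 1.55 tcp [ 0.4815 -0.3333  0.1617] w 0.501 F [-0.6  0.3 -0.5] 
 -> shift [ 0.0019 -0.0018  0.1247] turn [ 0.05  0.02 -0.  ] |d| 0.125
```

carry_out(
  steps=[
    [[0.002,0.001,0.04],[0,0,0],0.5],
    [[0.002,0.001,0.08],[0,0,0],0.5],
    [[0.002,0.001,0.11],[0,0,0],0.5],
    [[0.002,0.001,0.123],[0,0,0],0.5],
    [[0.002,0.001,0.123],[0,0,0],0.5],
    [[0.002,0.001,0.123],[0,0,0],0.5],
    [[0.002,0.001,0.123],[0,0,0],0.5],
  ],
  grip_force=40,
)

```text
time: 2.13
tcp_pos: [0.4854, -0.333, 0.0401]
ee_rot: [0.001, 0.977, 0.215, 0.001]
ft_force: [-0.8, -0.4, 0.8]
width: 0.5
grip_force: 0.0
```

carry_out(
  steps=[
    [[0,0,0],[0,0,0],0.0],
    [[0,0,0],[0,0,0],0.0],
    [[0,0,0],[0,0,0],0.0],
    [[0,0,0],[0,0,0],0.0],
    [[0,0,0],[0,0,0],0.0],
    [[0,0,0],[0,0,0],0.0],
    [[0,0,0],[0,0,0],0.0],
    [[0,0,0],[0,0,0],0.0],
  ],
)

```text
time: 2.8
tcp_pos: [0.4858, -0.3323, 0.0401]
ee_rot: [0.001, 0.976, 0.216, 0.001]
ft_force: [-2.0, 0.8, 6.8]
width: 0.19
grip_force: 38.9
```

carry_out(
  steps=[
    [[0,0,-0.02],[0,0,0],0],
    [[0,0,-0.05],[0,0,0],0],
    [[0,0,-0.09],[0,0,0],0],
    [[0,0,-0.13],[0,0,0],0],
    [[0,0,-0.16],[0,0,0],0],
    [[0,0,-0.16],[0,0,0],0],
    [[0,0,-0.16],[0,0,0],0],
  ],
)

```text
time: 3.38
tcp_pos: [0.486, -0.3322, 0.2012]
ee_rot: [0.002, 0.976, 0.216, 0.002]
ft_force: [-0.6, -0.3, -1.3]
width: 0.195
grip_force: 39.2
```

```bash
cat > d.py <<'E'
from h import *
np.set_printoptions(precision=4,suppress=True)
im,d,c,P=grab("wrist"); W=cloud(d,c,P); cv2.imwrite("pics/w2.png",im[...,::-1])
T,_=tool(); n=(np.hypot(W[...,0]-T[0,3],W[...,1]-T[1,3])<.03)&(d>0)&(W[...,2]>.08)&(W[...,2]<T[2,3]+.0)
p=W[n]; print(len(p),"z med",np.median(p[:,2]),p.min(0),p.max(0),"circ",cv2.minEnclosingCircle(p[:,:2].astype(np.float32)))
go(.5186,-.041,.20)
E
python3 d.py
```

```text
1716 z med 0.1933612479493751 [ 0.4787 -0.3509  0.163 ] [ 0.5039 -0.3134  0.1989] circ ((0.4869276285171509, -0.3324297368526459), 0.02005349099636078)
t 3.43 tcp [ 0.485  -0.3317  0.1989] w 0.192 F [-1.1  0.5 -1.9] 
 -> shift [ 0.153  -0.2494 -0.0013] turn [ 0.07 -0.04  0.  ] |d| 0.293
```

View pics/w2.png

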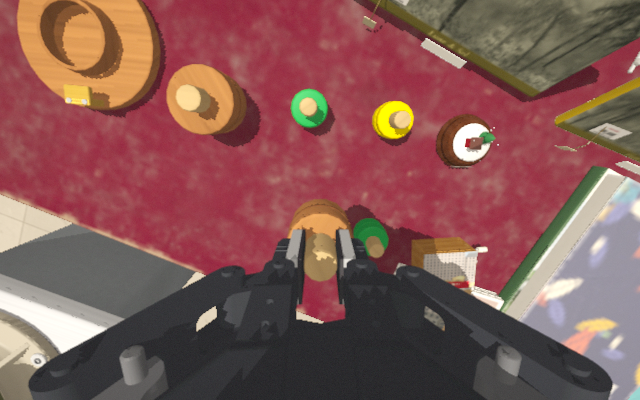

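The canister hangs upright in the fingers at about (225, 320), and the bottom and wide canister show at the top left. I'm carrying it over at height and aiming short of nothing tall.

carry_out(
  steps=[
    [[0.153,-0.249,0],[0,0,0],0],
    [[0.153,-0.249,0],[0,0,0],0],
    [[0.153,-0.249,0],[0,0,0],0],
    [[0.153,-0.249,0],[0,0,0],0],
    [[0.153,-0.249,0],[0,0,0],0],
    [[0.153,-0.249,0],[0,0,0],0],
    [[0.153,-0.249,0],[0,0,0],0],
    [[0.153,-0.249,0],[0,0,0],0],
    [[0.153,-0.249,0],[0,0,0],0],
    [[0.153,-0.249,0],[0,0,0],0],
    [[0.153,-0.249,0],[0,0,0],0],
  ],
)

```text
time: 4.35
tcp_pos: [0.518, -0.0431, 0.1972]
ee_rot: [-0.0, 0.977, 0.215, -0.001]
ft_force: [-0.0, 0.0, -0.1]
width: 0.192
grip_force: 39.3
```

```bash
cat > e.py <<'E'
from h import *
np.set_printoptions(precision=4,suppress=True)
im,d,c,P=grab("wrist"); W=cloud(d,c,P); cv2.imwrite("pics/w3.png",im[...,::-1])
C=np.array([.5186,-.041]); n=(np.hypot(W[...,0]-C[0],W[...,1]-C[1])<.09)&(d>0)
pl=W[n&(W[...,2]>.011)&(W[...,2]<.02)]; print("plinth",len(pl),cv2.minEnclosingCircle(pl[:,:2].astype(np.float32)),np.median(pl[:,2]))
q=W[n&(W[...,2]>.027)&(W[...,2]<.045)]; r=np.hypot(*(q[:,:2]-C).T)
cu=q[r<.04]; print("cup",len(cu),cv2.minEnclosingCircle(cu[:,:2].astype(np.float32)) if len(cu) else "")
cl=q[r>.046]; a=np.degrees(np.arctan2(*(cl[:,:2]-C).T[::-1]))
for h in(a>-80)&(a<100),~((a>-80)&(a<100)): print("claw",h.sum(),cl[h].mean(0) if h.sum() else "", cv2.minAreaRect(cl[h][:,:2].astype(np.float32)) if h.sum() else "")
ca=W[(np.hypot(W[...,0]-C[0],W[...,1]-C[1])<.035)&(d>0)&(W[...,2]>.13)&(W[...,2]<.2)]; print("can",cv2.minEnclosingCircle(ca[:,:2].astype(np.float32)))
go(.5186,-.041,.056)
E
python3 e.py
```

```text
plinth 8050 ((0.5202231407165527, -0.04324675351381302), 0.07105176895856857) 0.015560987213173366
cup 596 ((0.520257830619812, -0.04290199652314186), 0.034687589854002)
claw 441 [ 0.5743 -0.024   0.0356] ((0.574190080165863, -0.02398853376507759), (0.018944857642054558, 0.02585984580218792), 19.2464599609375)
claw 0  
can ((0.5190362334251404, -0.04307990148663521), 0.01997458003461361)
t 4.4 tcp [ 0.5182 -0.0432  0.1975] w 0.192 F [ 0.1 -0.4 -0.8] 
 -> shift [ 0.0016 -0.0018  0.1415] turn [-0.02  0.09  0.  ] |d| 0.141
```

carry_out(
  steps=[
    [[0.001,0,0.04],[0,0,0],0],
    [[0.001,0,0.08],[0,0,0],0],
    [[0.001,0,0.105],[0,0,0],0],
    [[0.001,0,0.12],[0,0,0],0],
    [[0.001,0,0.13],[0,0,0],0],
    [[0.001,0,0.135],[0,0,0],0],
    [[0.001,0,0.138],[0,0,0],0],
    [[0.001,0,0.14],[0,0,0],0],
    [[0.001,0,0.14],[0,0,0],0],
    [[0.001,0,0.14],[0,0,0],0],
  ],
)

```text
time: 5.23
tcp_pos: [0.5203, -0.041, 0.0593]
ee_rot: [0.0, 0.976, 0.216, 0.001]
ft_force: [0.1, -0.3, 0.1]
width: 0.19
grip_force: 39.4
```

carry_out(
  steps=[
    [[0,0,0.001],[0,0,0],0],
    [[0,0,0.002],[0,0,0],0],
    [[0,0,0.003],[0,0,0],0],
    [[0,0,0.003],[0,0,0],0],
    [[0,0,0.003],[0,0,0],0],
  ],
)

```text
time: 5.65
tcp_pos: [0.5201, -0.0408, 0.0561]
ee_rot: [0.0, 0.976, 0.216, 0.001]
ft_force: [-1.6, 0.8, 4.9]
width: 0.195
grip_force: 40.0
```

```bash
python3 -c "
from h import *
go(.52,-.043,.056)"
```

```text
t 5.65 tcp [ 0.5201 -0.0408  0.0561] w 0.195 F [-1.6  0.8  4.9] 
 -> shift [-0.001   0.002   0.0001] turn [ 0.03 -0.06  0.  ] |d| 0.002
```

Light contact of 5 N: it is seated. I'll release, rise, and check.

carry_out(
  steps=[
    [[0,0,0],[0,0,0],0.2],
    [[0,0,0],[0,0,0],0.35],
    [[0,0,0],[0,0,0],0.5],
    [[0,0,0],[0,0,0],0.5],
    [[0,0,0],[0,0,0],0.5],
    [[0,0,-0.03],[0,0,0],0.5],
    [[0,0,-0.07],[0,0,0],0.5],
    [[0,0,-0.11],[0,0,0],0.5],
    [[0,0,-0.15],[0,0,0],0.5],
    [[0,0,-0.15],[0,0,0],0.5],
    [[0,0,-0.15],[0,0,0],0.5],
  ],
)

```text
time: 6.57
tcp_pos: [0.5213, -0.0409, 0.2081]
ee_rot: [0.001, 0.976, 0.216, 0.003]
ft_force: [-0.2, 0.2, -0.8]
width: 0.502
grip_force: 0.0
```

```bash
cat > f.py <<'E'
from h import *
np.set_printoptions(precision=4,suppress=True)
for cam in("wrist","top"):
    im,d,c,P=grab(cam); W=cloud(d,c,P); n=(np.hypot(W[...,0]-.52,W[...,1]+.042)<.03)&(d>0)
    for lo,hi in((.068,.085),(.044,.056)):
        p=W[n&(W[...,2]>lo)&(W[...,2]<hi)]
        if len(p)>5: print(cam,lo,len(p),"z",np.median(p[:,2]),"circ",cv2.minEnclosingCircle(p[:,:2].astype(np.float32)))
    if cam=="wrist": cv2.imwrite("pics/w4.png",im[...,::-1])
go(.481,.175,.22,58)
E
python3 f.py
```

```text
wrist 0.068 234 z 0.07515346668388923 circ ((0.5178263783454895, -0.0423792228102684), 0.009084214456379414)
wrist 0.044 683 z 0.04941197548993265 circ ((0.5178621411323547, -0.04205882549285889), 0.019976936280727386)
top 0.044 11 z 0.04871505330650305 circ ((0.5131157636642456, -0.054686062037944794), 0.010782666504383087)
t 6.67 tcp [ 0.5192 -0.041   0.2046] w 0.498 F [ 1.  -0.7 -0.9] 
 -> shift [ 0.0563 -0.212  -0.0153] turn [  -0.05    0.   -123.09] |d| 0.22
```

View pics/w4.png

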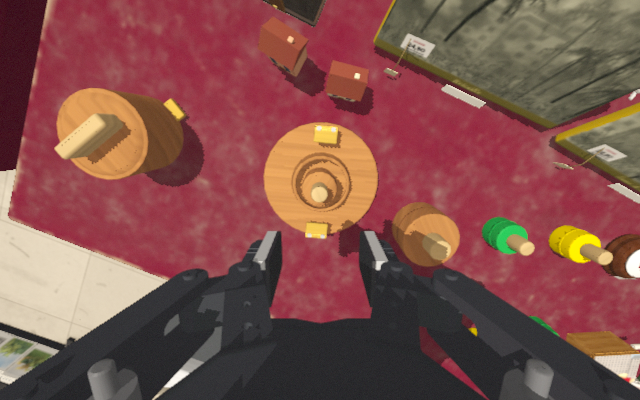

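The canister stands in the cup: body top at z = 0.0494, about 2 mm off centre. The top is at the left, bar around (135, 90). Next I move over the top, turning the tool across its bar.

carry_out(
  steps=[
    [[0.056,-0.212,-0.015],[0,0,-60],0.5],
    [[0.056,-0.212,-0.015],[0,0,-60],0.5],
    [[0.056,-0.212,-0.015],[0,0,-60],0.5],
    [[0.056,-0.212,-0.015],[0,0,-60],0.5],
    [[0.056,-0.212,-0.015],[0,0,-60],0.5],
    [[0.056,-0.212,-0.015],[0,0,-60],0.5],
    [[0.056,-0.212,-0.015],[0,0,-60],0.5],
    [[0.056,-0.212,-0.015],[0,0,-60],0.5],
    [[0.056,-0.212,-0.015],[0,0,-60],0.5],
  ],
)

```text
time: 7.42
tcp_pos: [0.48, 0.1751, 0.2183]
ee_rot: [-0.001, 0.735, 0.678, -0.001]
ft_force: [-0.5, 0.1, 0.1]
width: 0.504
grip_force: 0.0
```

carry_out(
  steps=[
    [[0,0,0],[0,0,-63],0.5],
    [[0,0,0],[0,0,-63],0.5],
    [[0,0,0],[0,0,-63],0.5],
    [[0,0,0],[0,0,-63],0.5],
    [[0,0,0],[0,0,-63],0.5],
    [[0,0,0],[0,0,-63],0.5],
    [[0,0,0],[0,0,-63],0.5],
    [[0,0,0],[0,0,-63],0.5],
    [[0,0,0],[0,0,-63],0.5],
    [[0,0,0],[0,0,-63],0.5],
    [[0,0,0],[0,0,-63],0.5],
  ],
)

```text
time: 8.33
tcp_pos: [0.4805, 0.1746, 0.2189]
ee_rot: [-0.001, 0.278, 0.961, -0.0]
ft_force: [0.6, -0.3, 0.6]
width: 0.497
grip_force: 0.0
```

```bash
cat > g.py <<'E'
from h import *
np.set_printoptions(precision=4,suppress=True)
im,d,c,P=grab("wrist"); W=cloud(d,c,P); cv2.imwrite("pics/w5.png",im[...,::-1])
n=(np.hypot(W[...,0]-.481,W[...,1]-.175)<.06)&(d>0)
b=W[n&(W[...,2]>.095)&(W[...,2]<.112)]; print("bar",len(b),np.median(b[:,2]),cv2.minAreaRect(b[:,:2].astype(np.float32)))
r=W[n&(W[...,2]>.072)&(W[...,2]<.085)]; print("roof",len(r),np.median(r[:,2]),cv2.minEnclosingCircle(r[:,:2].astype(np.float32)))
t=W[n&(W[...,2]>.004)&(W[...,2]<.014)]; print("tab",len(t),t.mean(0))
print(tool()[1]["joint_pos"])
go(.481,.175,.083,58)
E
python3 g.py
```

```text
bar 760 0.10124391776668756 ((0.48154497146606445, 0.17497336864471436), (0.014006868936121464, 0.05390973016619682), 60.070411682128906)
roof 4294 0.0769185212584205 ((0.4815490245819092, 0.17493057250976562), 0.043738678097724915)
tab 182 [0.4404 0.1994 0.0077]
[ 0.2191  0.2118 -0.7227  1.6694  0.1433  1.3167  0.4782]
t 8.38 tcp [0.4806 0.1747 0.2192] w 0.507 F [-0.4  0.1 -0.3] 
 -> shift [-0.0004  0.0006  0.1362] turn [-0.07 -0.09 -0.3 ] |d| 0.136
```

carry_out(
  steps=[
    [[-0.001,0.001,0.04],[0,0,-2],0.5],
    [[-0.001,0.001,0.08],[0,0,-2],0.5],
    [[-0.001,0.001,0.115],[0,0,-2],0.5],
    [[-0.001,0.001,0.13],[0,0,-2],0.5],
    [[-0.001,0.001,0.136],[0,0,-2],0.5],
    [[-0.001,0.001,0.136],[0,0,-2],0.5],
    [[-0.001,0.001,0.136],[0,0,-2],0.5],
  ],
  grip_force=80,
)

```text
time: 8.97
tcp_pos: [0.4829, 0.1757, 0.0851]
ee_rot: [0.0, 0.26, 0.966, 0.0]
ft_force: [0.2, 0.2, 1.1]
width: 0.499
grip_force: 0.0
```

carry_out(
  steps=[
    [[0,0,0],[0,0,0],0.0],
    [[0,0,0],[0,0,0],0.0],
    [[0,0,0],[0,0,0],0.0],
    [[0,0,0],[0,0,0],0.0],
    [[0,0,0],[0,0,0],0.0],
    [[0,0,0],[0,0,0],0.0],
    [[0,0,0],[0,0,0],0.0],
    [[0,0,0],[0,0,0],0.0],
  ],
)

```text
time: 9.63
tcp_pos: [0.4833, 0.1754, 0.0856]
ee_rot: [0.001, 0.26, 0.966, 0.0]
ft_force: [-1.4, -2.8, 7.9]
width: 0.14
grip_force: 81.8
```

carry_out(
  steps=[
    [[0,0,-0.015],[0,0,0],0],
    [[0,0,-0.04],[0,0,0],0],
    [[0,0,-0.07],[0,0,0],0],
    [[0,0,-0.1],[0,0,0],0],
    [[0,0,-0.13],[0,0,0],0],
    [[0,0,-0.13],[0,0,0],0],
    [[0,0,-0.13],[0,0,0],0],
  ],
)

```text
time: 10.22
tcp_pos: [0.4832, 0.1757, 0.2158]
ee_rot: [0.002, 0.26, 0.966, 0.001]
ft_force: [-0.8, 0.2, -3.3]
width: 0.142
grip_force: 80.6
```

```bash
cat > k.py <<'E'
from h import *
np.set_printoptions(precision=4,suppress=True)
im,d,c,P=grab("wrist"); T,s=tool(); W=cloud(d,c,P)
L=(W-T[:3,3])@T[:3,:3]   # in tool frame
n=(np.hypot(L[...,0],L[...,1])<.06)&(d>0)&(L[...,2]>-.002)&(L[...,2]<.02)
p=L[n]; print("roof in tool",len(p),np.median(p,0)); A=np.c_[p[:,:2],np.ones(len(p))]; g=np.linalg.lstsq(A,p[:,2],rcond=None)[0]; print("tilt deg",np.degrees(g[:2]),"circ",cv2.minEnclosingCircle(p[:,:2].astype(np.float32)))
yaw=np.degrees(np.arctan2(T[1,1],T[0,1])); print("yaw",yaw)
go(.520,-.0425,.2155,54)
E
python3 k.py
```

```text
roof in tool 9312 [0.0178 0.0001 0.007 ]
tilt deg [1.9023 0.3791] circ ((0.0006914237164892256, 0.0007042125798761845), 0.044008493423461914)
yaw 59.89823544884254
t 10.27 tcp [0.4823 0.1751 0.2141] w 0.139 F [-0.1 -0.3 -3.5] 
 -> shift [-0.1417 -0.1694 -0.0013] turn [0.   0.03 5.9 ] |d| 0.221
```

carry_out(
  steps=[
    [[-0.142,-0.169,0],[0,0,6],0],
    [[-0.142,-0.169,0],[0,0,6],0],
    [[-0.142,-0.169,0],[0,0,6],0],
    [[-0.142,-0.169,0],[0,0,6],0],
    [[-0.142,-0.169,0],[0,0,6],0],
    [[-0.142,-0.169,0],[0,0,6],0],
    [[-0.142,-0.169,0],[0,0,6],0],
    [[-0.142,-0.169,0],[0,0,6],0],
    [[-0.142,-0.169,0],[0,0,6],0],
  ],
)

```text
time: 11.02
tcp_pos: [0.5198, -0.041, 0.213]
ee_rot: [-0.001, 0.309, 0.951, 0.0]
ft_force: [0.2, 1.7, -2.0]
width: 0.14
grip_force: 80.4
```

```bash
cat > l.py <<'E'
from h import *
from scipy.optimize import least_squares
np.set_printoptions(precision=4,suppress=True)
for cam in("wrist","top","scene"):
    im,d,c,P=grab(cam); W=cloud(d,c,P); C=np.array([.5195,-.042])
    if cam=="wrist": cv2.imwrite("pics/w6.png",im[...,::-1])
    n=(np.hypot(W[...,0]-C[0],W[...,1]-C[1])<.085)&(d>0)
    m=n&(W[...,2]>.010)&(W[...,2]<.021); p=W[m][:,:2]
    a=np.round(np.degrees(np.arctan2(*(p-C).T[::-1]))/4).astype(int); r=np.hypot(*(p-C).T)
    e=np.array([p[a==k][np.argmax(r[a==k])] for k in np.unique(a) if r[a==k].max()>.064])
    if len(e)>8: f=least_squares(lambda q:np.hypot(*(e-q).T)-.071,C,loss="soft_l1",f_scale=.001); print(cam,"plinth",len(p),len(e),f.x,np.abs(f.fun).mean())
    T,_=tool(); S=W[(np.hypot(W[...,0]-T[0,3],W[...,1]-T[1,3])<.055)&(d>0)&(W[...,2]>.198)&(W[...,2]<.218)]
    if len(S)>20: print("  roof",len(S),cv2.minEnclosingCircle(S[:,:2].astype(np.float32)))
go(.52,-.0425,.11)
E
python3 l.py
```

```text
wrist plinth 2535 50 [ 0.5202 -0.0427] 0.000423835293916561
  roof 9283 ((0.5185529589653015, -0.0402420349419117), 0.044045984745025635)
top plinth 488 36 [ 0.5188 -0.0389] 0.0006050658131937584
  roof 45 ((0.517876148223877, -0.0692543089389801), 0.029524628072977066)
scene plinth 1217 82 [ 0.5188 -0.0414] 0.0013826977094697683
  roof 651 ((0.518608808517456, -0.04092353209853172), 0.045386288315057755)
t 11.17 tcp [ 0.5203 -0.0406  0.2139] w 0.14 F [-0.4  0.3 -2.4] 
 -> shift [-0.001  -0.0017  0.1039] turn [-0.   -0.05 -0.  ] |d| 0.104
```

View pics/w6.png

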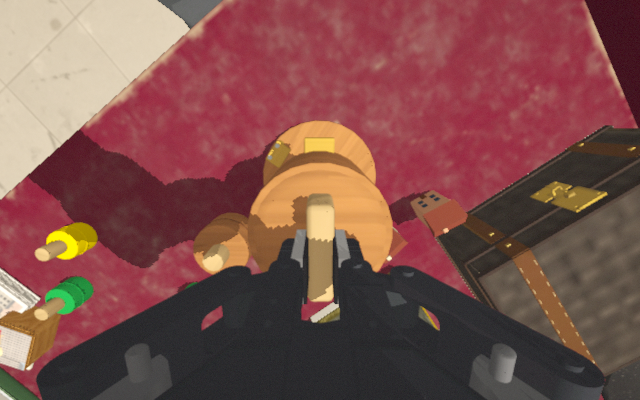

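The tab shows in line with the bar at (320, 147) and a claw at (278, 152), about 52° apart as wanted. Now I lower with a small centring shift and stop just above the cup mouth.

carry_out(
  steps=[
    [[-0.002,-0.001,0.02],[0,0,0],0],
    [[-0.002,-0.001,0.045],[0,0,0],0],
    [[-0.002,-0.001,0.065],[0,0,0],0],
    [[-0.002,-0.001,0.08],[0,0,0],0],
    [[-0.002,-0.001,0.087],[0,0,0],0],
    [[-0.002,-0.001,0.09],[0,0,0],0],
    [[-0.002,-0.001,0.09],[0,0,0],0],
    [[-0.002,-0.001,0.09],[0,0,0],0],
  ],
)

```text
time: 11.83
tcp_pos: [0.5223, -0.0437, 0.1253]
ee_rot: [0.001, 0.309, 0.951, 0.0]
ft_force: [0.7, 0.6, -2.2]
width: 0.139
grip_force: 80.3
```

carry_out(
  steps=[
    [[0,0,0.002],[0,0,0],0],
    [[0,0,0.004],[0,0,0],0],
    [[0,0,0.006],[0,0,0],0],
    [[0,0,0.008],[0,0,0],0],
    [[0,0,0.01],[0,0,0],0],
    [[0,0,0.01],[0,0,0],0],
    [[0,0,0.01],[0,0,0],0],
  ],
)

```text
time: 12.42
tcp_pos: [0.5215, -0.0441, 0.1142]
ee_rot: [-0.0, 0.31, 0.951, 0.0]
ft_force: [0.4, -0.5, -2.7]
width: 0.141
grip_force: 80.3
```

carry_out(
  steps=[
    [[0,0,0.002],[0,0,0],0],
    [[0,0,0.004],[0,0,0],0],
    [[0,0,0.006],[0,0,0],0],
    [[0,0,0.008],[0,0,0],0],
    [[0,0,0.01],[0,0,0],0],
    [[0,0,0.011],[0,0,0],0],
    [[0,0,0.011],[0,0,0],0],
    [[0,0,0.011],[0,0,0],0],
  ],
)

```text
time: 13.08
tcp_pos: [0.5216, -0.0441, 0.1033]
ee_rot: [-0.0, 0.31, 0.951, 0.0]
ft_force: [-0.4, -0.2, -3.3]
width: 0.141
grip_force: 80.4
```

carry_out(
  steps=[
    [[0,0,0.001],[0,0,0],0],
    [[0,0,0.002],[0,0,0],0],
    [[0,0,0.002],[0,0,0],0],
    [[0,0,0.002],[0,0,0],0],
  ],
)

```text
time: 13.42
tcp_pos: [0.5219, -0.0443, 0.1018]
ee_rot: [0.0, 0.31, 0.951, -0.0]
ft_force: [-1.6, -1.1, 3.6]
width: 0.144
grip_force: 81.1
```

Seated on the plinth with about 7 N of contact, 55° off the claws. Now the twist.

carry_out(
  steps=[
    [[0,0,-0.001],[0,0,-5],0],
    [[0,0,-0.001],[0,0,-10],0],
    [[0,0,-0.001],[0,0,-15],0],
    [[0,0,-0.001],[0,0,-20],0],
    [[0,0,-0.001],[0,0,-25],0],
    [[0,0,-0.001],[0,0,-28],0],
    [[0,0,-0.001],[0,0,-28],0],
  ],
)

```text
time: 14.0
tcp_pos: [0.5215, -0.0441, 0.102]
ee_rot: [-0.0, 0.069, 0.998, 0.0]
ft_force: [-0.4, -0.5, -1.4]
width: 0.14
grip_force: 80.4
```

carry_out(
  steps=[
    [[0,0,0],[0,0,-5],0],
    [[0,0,0],[0,0,-10],0],
    [[0,0,0],[0,0,-15],0],
    [[0,0,0],[0,0,-20],0],
    [[0,0,0],[0,0,-25],0],
    [[0,0,0],[0,0,-28],0],
    [[0,0,0],[0,0,-28],0],
    [[0,0,0],[0,0,-28],0],
  ],
)

```text
time: 14.67
tcp_pos: [0.5216, -0.0441, 0.1022]
ee_rot: [-0.0, -0.171, 0.985, 0.0]
ft_force: [0.6, 0.8, -3.6]
width: 0.142
grip_force: 80.4
```

```bash
cat > m.py <<'E'
from h import *
np.set_printoptions(precision=4,suppress=True)
T,s=tool(); print("tool y",np.degrees(np.arctan2(T[1,1],T[0,1])),s["ft_force"],s["torque"],s["joint_pos"])
for cam in("wrist","top","scene"):
    im,d,c,P=grab(cam); W=cloud(d,c,P); cv2.imwrite(f"pics/end_{cam}.png",im[...,::-1])
    n=(np.hypot(W[...,0]-.52,W[...,1]+.042)<.06)&(d>0)
    r=W[n&(W[...,2]>.085)&(W[...,2]<.1)]; print(cam,"roof",len(r),np.median(r[:,2]),cv2.minEnclosingCircle(r[:,:2].astype(np.float32)))
    b=W[n&(W[...,2]>.110)&(W[...,2]<.123)]
    if len(b)>10: print("bar",len(b),cv2.minAreaRect(b[:,:2].astype(np.float32)))
E
python3 m.py
```

```text
tool y 109.72453214853164 [ 0.6323  0.8183 -3.6029] [0.0298 0.0163 0.0739] [ 0.6213  0.3579 -0.7183  1.793   0.2629  1.0887  1.7262]
wrist roof 9219 0.0935188897910317 ((0.5202537178993225, -0.044657059013843536), 0.044047072529792786)
bar 3070 ((0.5185607671737671, -0.04322310537099838), (0.05251836031675339, 0.0358603298664093), 43.48375701904297)
top roof 0 nan ((0.0, 0.0), 0.0)
scene roof 606 0.09496834253042136 ((0.51973956823349, -0.043697770684957504), 0.04458630084991455)
bar 153 ((0.5161899924278259, -0.044512320309877396), (0.03263736888766289, 0.04620828106999397), 78.69390869140625)
  return _methods._mean(a, axis=axis, dtype=dtype,
  ret = ret.dtype.type(ret / rcount)
```

View pics/end_wrist.png

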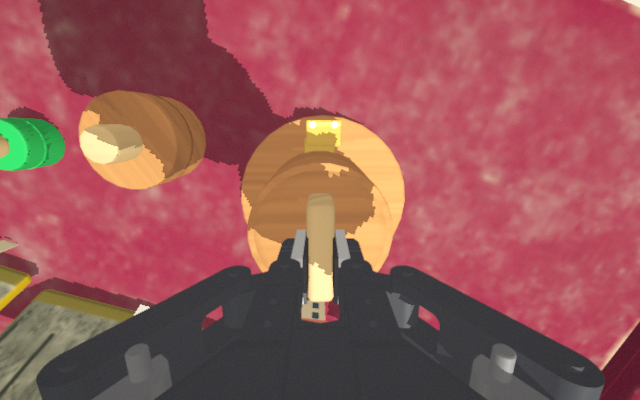

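The claw at (323, 130) is in line with the bar at column 320, so the tabs are under the claws. I'll let it down 1 mm, release and rise.

carry_out(
  steps=[
    [[0,0,0.001],[0,0,0],0],
    [[0,0,0.001],[0,0,0],0],
    [[0,0,0.001],[0,0,0],0.15],
    [[0,0,0.001],[0,0,0],0.3],
    [[0,0,0.001],[0,0,0],0.45],
    [[0,0,0.001],[0,0,0],0.5],
    [[0,0,0.001],[0,0,0],0.5],
    [[0,0,-0.03],[0,0,0],0.5],
    [[0,0,-0.07],[0,0,0],0.5],
    [[0,0,-0.11],[0,0,0],0.5],
    [[0,0,-0.14],[0,0,0],0.5],
    [[0,0,-0.14],[0,0,0],0.5],
  ],
)

```text
time: 15.82
tcp_pos: [0.5246, -0.0436, 0.2493]
ee_rot: [0.005, -0.173, 0.985, -0.002]
ft_force: [0.6, 0.6, 0.4]
width: 0.502
grip_force: 0.0
```

```bash
cat > n.py <<'E'
from h import *
np.set_printoptions(precision=4,suppress=True)
T,s=tool(); print(s["time"],T[:3,3],s["ft_force"])
for cam in("wrist","top","scene"):
    im,d,c,P=grab(cam); W=cloud(d,c,P); cv2.imwrite(f"pics/fin_{cam}.png",im[...,::-1])
    n=(np.hypot(W[...,0]-.52,W[...,1]+.042)<.06)&(d>0)
    r=W[n&(W[...,2]>.085)&(W[...,2]<.1)]
    if len(r)>20:
        A=np.c_[r[:,:2],np.ones(len(r))]; g=np.linalg.lstsq(A,r[:,2],rcond=None)[0]
        print(cam,"roof",len(r),np.median(r[:,2]),"tilt",np.degrees(g[:2]),cv2.minEnclosingCircle(r[:,:2].astype(np.float32)))
    b=W[n&(W[...,2]>.110)&(W[...,2]<.123)]
    if len(b)>10: print("bar",len(b),cv2.minAreaRect(b[:,:2].astype(np.float32)))
    w=W[(np.hypot(W[...,0]-.515,W[...,1]+.185)<.03)&(d>0)&(W[...,2]>.072)&(W[...,2]<.085)]
    if len(w)>5: print("wide",cv2.minEnclosingCircle(w[:,:2].astype(np.float32)))
E
python3 n.py
```

```text
15.8167 [ 0.5246 -0.0436  0.2493] [0.6018 0.6247 0.4333]
wrist roof 4055 0.09285104955007462 tilt [0.2578 0.0762] ((0.5203710794448853, -0.04504958167672157), 0.0438678078353405)
bar 676 ((0.5200355052947998, -0.04484361410140991), (0.05347611755132675, 0.013055462390184402), 19.594764709472656)
wide ((0.5152156949043274, -0.18576623499393463), 0.011844364926218987)
top roof 146 0.09088530588015409 tilt [-0.0845 14.5039] ((0.5200880765914917, -0.07102695107460022), 0.03298649936914444)
wide ((0.5153018236160278, -0.18425253033638), 0.011909142136573792)
scene roof 656 0.09452557138834103 tilt [2.4834 1.4651] ((0.5200874209403992, -0.043486837297677994), 0.044829197227954865)
bar 115 ((0.5189633369445801, -0.044381432235240936), (0.053325869143009186, 0.01330736093223095), 20.07254981994629)
wide ((0.5149538516998291, -0.1850881278514862), 0.01208480354398489)
```

View pics/fin_wrist.png

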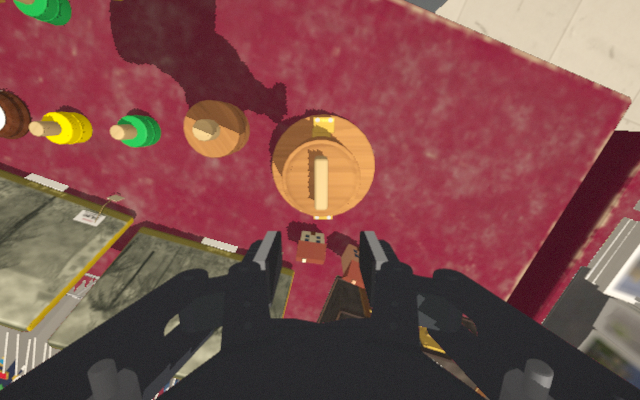

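The top is closed: bar at 19.6–20.1° against the claws' 19.5°, roof at z = 0.093, level, and within about 3 mm of centre. The bar at (320, 185) lines up with the claws at (323, 125) and (322, 217), the wide canister has not moved, and the gripper is clear. I'm handing in.

```bash
python3 -c "
from h import *
print(order.finish_job())"
```

```text
the job is handed in; nothing more can be done
None
```

The job is handed in at about 16 s with no verdict returned: the small canister stands in the cup, the top is fully down with its tabs centred under the claws, and the wide canister has not moved.

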